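Show the fired clay dog to the camera

TASK

Take the fired clay dog, the figure standing on four legs with its tail up, out of the grey tray and show it to the camera on the table stand: hold it upright and side-on, nose to the left in the camera's picture, with the middle of its trunk straight in front of the lens, at lens height and 20 cm from the glass. Do not touch the camera or its stand, and leave the other two figures, the grey bin and the wooden roller as they are. Finish while still holding the dog there, still, in the air.

Things in the scene. Friction and masses are not known exactly. Their poses are not given: they have to be found in the camera images.
- dog: Loose terracotta dog, 0.2 to 0.3 kg, in one of three places in the tray. Origin: centre of its underside; x tail to nose, y to its left, z up. Plinth 110 x 56 x 14 mm (x, y, z), four legs, trunk a rounded bar 80 long, 30 wide with flat sides, z 45 to 75 mm. Above the trunk it is free from x = -30 to 28 mm; ahead the head and ears rise to z = 98 (nose x = 84), behind the tail rises to 96 mm.
- dog_middle (a point): Middle of the dog's trunk: its body frame's (0, 0, 60 mm), same axes as the dog. This is the point to be shown to the lens and a good place to grip across the 30 mm width.
- dog_nose (a point): The dog's nose, 82 mm ahead of and 17 mm above the middle of the trunk.
- lens (a point): Centre of the camera's front glass. Its own -x axis is where the camera looks, level; +y is to the right in the camera's picture (-y left), z up. 170 to 230 mm above the table, set anew each run, as are place and heading. The lens is 56 mm across; the black camera behind it is 112 mm wide (y), from 40 mm below to 42 mm above the glass centre.
- camera_stand: The camera's fixed table stand with all it carries (camera too): round foot 110 mm across and 14 mm thick, column 22 mm. Origin: centre of the foot's underside, 47 mm behind the lens glass; same heading as the lens. Not to be touched.
- tray: Fixed grey open tray, 210 x 420 x 40 mm (x, y, z), walls and floor 5 mm thick. Origin: centre of its underside, on the table. The three figures stand on its floor, in a row along its y, about 130 mm apart.
- owl: Loose terracotta owl, upright, 54 mm across and 92 mm high, 0.2 kg, standing in the tray. Origin: centre of its underside. A bystander.
- tortoise: Loose terracotta tortoise, low dome 72 mm across and 40 mm high with a head on one side, 0.2 kg, in the tray. Origin: centre of its underside. A bystander.
- bin: Loose grey plastic open bin, 110 x 160 x 100 mm, on the table beyond the tray. Origin: centre of its underside. A bystander.
- roller: Loose wooden clay roller lying on the table beyond the tray, 38 mm thick, 240 mm long along its x with the handles. Origin: under its middle. A bystander.
There are look-alikes about, which are no part of the job. Leave any turquoise look-alike of the dog alone.

How it is judged:
On the way:
1. the dog is lifted clear of the tray in the gripper (z of dog in the frame of tray above 0.05 m and contact force between dog and the fingers above 1 N and contact force between dog and tray below 0.1 N), for 0.2 s.
At the end, for the whole second after the job is handed in: Dog held still, touching nothing else; trunk middle 165 to 235 mm before the glass, within 22 mm of the lens axis sideways and in height; upright within 0.2 rad, side-on within 0.22 rad, nose to picture left. Owl, tortoise, bin, roller moved under 30 mm, not tipped (0.35 rad) (x of dog_middle in the frame of lens between -0.235 and -0.165 m and y of dog_middle in the frame of lens between -0.022 and 0.022 m and z of dog_middle in the frame of lens between -0.022 and 0.022 m and angle between dog's own z axis and vertical below 0.2 rad and angle between the x axis of dog and the y axis of lens, either way round below 0.22 rad and y of dog_nose in the frame of lens below -0.03 m and contact force between dog and the fingers above 1 N and linear speed of dog below 0.03 m/s and angular speed of dog below 0.3 rad/s and contact force between dog and tray below 0.1 N and contact force between dog and camera_stand below 0.1 N and contact force between dog and owl below 0.1 N and contact force between dog and tortoise below 0.1 N and contact force between dog and bin below 0.1 N and contact force between dog and roller below 0.1 N and not (distance of owl from where it was at the start of the episode above 0.03 m or angle between owl's own z axis and vertical above 0.35 rad) and not (distance of tortoise from where it was at the start of the episode above 0.03 m or angle between tortoise's own z axis and vertical above 0.35 rad) and not (distance of bin from where it was at the start of the episode above 0.03 m or angle between bin's own z axis and vertical above 0.35 rad) and distance of roller from where it was at the start of the episode below 0.03 m); the arm keeps its last pose, push and grip.
It fails at once if the camera or its stand is touched (contact force between camera_stand and anything else above 1 N).
It fails at once if the owl is shoved away or tipped (distance of owl from where it was at the start of the episode above 0.03 m or angle between owl's own z axis and vertical above 0.35 rad).
It fails at once if the tortoise is shoved away or tipped (distance of tortoise from where it was at the start of the episode above 0.03 m or angle between tortoise's own z axis and vertical above 0.35 rad).
It fails at once if the bin is shoved away or tipped (distance of bin from where it was at the start of the episode above 0.03 m or angle between bin's own z axis and vertical above 0.35 rad).
It fails at once if the roller is shoved away (distance of roller from where it was at the start of the episode above 0.03 m).
It also fails if it takes over 32 s, if anything falls off the work surface, if the arm or the gripper's body presses on something with over 40 N, if the wrist force passes 120 N, or if a joint passes its speed limit or range.

ROBOT

A 6-joint arm with a two-finger parallel gripper is mounted at the origin on the work surface. World frame = base frame: x ahead of the robot, y to its left, z up, the work surface at z = 0. Lengths are in m, angles in rad, forces in N, time in s.
With the tool pointing down it reaches from about 0.425 to 0.95 m from the base axis. Payload 3.5 kg.
Tool frame: the origin (TCP) lies on the centre line of the jaws, within the pads' length; the fingertips stand 14 mm ahead of it and the grasp point (between the pads) lies 5 mm behind it (tips_ahead is the distance from the TCP to the fingertips, in m); y points along the fingers, z is the direction in which the jaws open and shut, and the axes are right-handed (so a half turn about y gives the same grasp; the last joint's range is limited). The gripper opens to 85 mm and grips with 20 to 120 N. Pads are 22 mm wide; open, the fingers measure 114 mm over their backs; the gripper's body (76 mm by 85 mm) begins 54 mm behind the grasp point. The pads swing forward as they close: fully open they stand 13 mm farther back than shut.
Start: joints at [-0.15, 0.286, 1.577, -0, 1.279, -0.15], TCP at [0.675, 0, 0.245] pointing down, gripper open.
Joint ranges: [-2.77, 2.77], [-0.9, 2.22], [0.21, 2.48], [-1.53, 4.67], [0.24, 2.81], [-2.84, 2.84]. Speed limits (rad/s): [2.79, 2.79, 3.14, 3.14, 3.14, 3.14].

INTERFACE

Orientations are given as a unit quaternion [x, y, z, w].
In Python, from plant import get_state, read_camera, sign_off, tips_ahead gives the robot as it stands.
- The arm moves only by the tool send_rows, never from a script. Its argument "plan" is a list of rows, each a list of 2 entries, a list of its own where there are three numbers: the shift along the tool's x, y, z in units of 12 cm (1.0 is 12 cm), then the turn, a rotation vector about the tool's x, y, z in units of 360 degrees (1.0 is 360 degrees). In form: [[[tx, ty, tz], [rx, ry, rz]], ...]. A call has 1 to 12 rows; each row shifts and turns the commanded pose from where the row before left it, along the tool's axes as they then stand; what a row does not reach is not made up. A row lasts 1/10 s, in which the tool goes at most 50 mm and 8.59 degrees, less where a joint would pass 70% of its speed; a pose out of reach is approached as far as the arm can. A call with a number of a shift or a turn outside -1 to 1 is refused whole. A call with a gripper value outside its range is refused whole. "gripper" is the closure, from 0 (fully open) to 1 (shut), set as the call begins (left out, the last holds). The fingers move at their own pace and stop on an object; "grip_force" is the grip in N (left out, the last holds). Time passes only in rows, so rows that do not move let the fingers close. It gives the time, the measured TCP pose, the force and the opening at its end, in the units of the state.
- get_state(): the state, without advancing time (a new reading comes with each control period).
- read_camera(name): name is "scene" or "side" or "wrist"; returns a dict with "img" (420x560x3 uint8, blue, green, red), "fx", "fy", "cx", "cy" (pixels), "world_from_camera" (4x4, takes a point from camera to world coordinates); the wrist camera has in their place "mount" (4x4, takes a point from camera to tool coordinates, whose origin is the TCP and whose axes are the tool frame's). Camera axes: x right, y down, z forward; pixel columns grow to the right and rows downward; lengths in m; the calibration is good to about 2 mm. A picture is of the moment at which its call begins: read the wrist's pose just before it. There is no depth.
- sign_off(): hands the job in, once; it reports no verdict.
The state is a dict: "time": time; "qpos": joint angles; "dq": joint speeds; "joint_efforts": joint torques, N m; "eef_pos": TCP position; "tcp_rot": TCP orientation; "contact_force": force on the tool from outside, world axes, zero at the start; "wrist_torque": the same for the moment, N m; "opening": opening from 0.0 (shut) to 1.0 (fully open).
Only numpy, scipy, OpenCV 4.12 (cv2) and the standard library are available. Lean on these libraries where they do the work, as an engineer would, in place of code of your own. Each camera call takes 0.05 s, during which the arm holds its last target. There are 200 camera calls.

## Working session

There is one attempt and no reset: what is moved stays moved. The work goes in short steps, Python scripts to look and compute and a tool call to move; the robot and the scene stay as the last step left them, time stands still between calls to the robot, and variables do not carry over. Pictures are saved under pics/ and viewed, about 8 in all and at most 12, crops included, and the job is handed in when it is done.

Besides the shell and the picture viewer there is one more tool, called after "Emit:" as name(argument=value, ...) on one line, values as JSON. send_rows: Moves the arm, as the interface text tells. Its arguments: {"type":"object","properties":{"plan":{"type":"array"},"gripper":{"type":"number"},"grip_force":{"type":"number"}},"required":["plan"]}

```bash
mkdir -p pics; python3 - <<'E'
from plant import *
import cv2,numpy as np
s=get_state();print(s)
print(tips_ahead)
for n in("scene","side","wrist"):
    c=read_camera(n);cv2.imwrite(f"pics/{n}0.png",c["img"])
    print(n,c["fx"],c["fy"],c["cx"],c["cy"],np.round(c.get("world_from_camera",c.get("mount")),4).tolist())
a=cv2.imread("pics/scene0.png")
cv2.imwrite("pics/scene0b.png",cv2.resize(a,(800,600)))
a=cv2.imread("pics/side0.png")
cv2.imwrite("pics/side0b.png",cv2.resize(a,(800,600)))
E
```

```text
{'time': 0.0, 'qpos': array([-1.49973405e-01,  2.87164894e-01,  1.57817091e+00,  2.81263625e-05,
        1.27859864e+00, -1.49981371e-01]), 'dq': array([ 0.00194618,  0.00055343, -0.00043016, -0.00076464, -0.00131516,
       -0.0002635 ]), 'joint_efforts': array([-1.79628755e-04, -4.05981302e+01, -2.92628127e+01, -1.54224781e-04,
        5.81841552e-03,  3.74769741e-06]), 'eef_pos': array([6.74379401e-01, 1.47731125e-04, 2.43950950e-01]), 'tcp_rot': array([-0.50048335,  0.5006717 , -0.4993277 ,  0.49951588]), 'contact_force': array([-0.44304164, -0.43203285,  0.31777409]), 'wrist_torque': array([-0.0721473 ,  0.0561607 ,  0.03792957]), 'opening': 0.9982535489377838}
0.014
scene 474.0608721508384 474.0608721508384 278.2195972487798 213.0877699423338 [[0.7932, 0.4486, -0.4119, 1.1254], [0.6089, -0.5735, 0.548, -0.8896], [0.0096, -0.6855, -0.728, 1.1935], [0.0, 0.0, 0.0, 1.0]]
side 383.4819758138334 383.4819758138334 286.5015299723966 218.26865773353057 [[0.9908, -0.092, 0.0987, 0.4223], [-0.135, -0.6752, 0.7252, -0.9553], [-0.0001, -0.7319, -0.6815, 0.9456], [0.0, 0.0, 0.0, 1.0]]
wrist 353.06731432489545 353.06731432489545 279.0681473047091 204.8691885864215 [[0.0, 0.9523, 0.3051, -0.0785], [0.0002, -0.3051, 0.9523, -0.1281], [1.0, 0.0, -0.0002, 0.0004], [0.0, 0.0, 0.0, 1.0]]
```

View pics/scene0b.png

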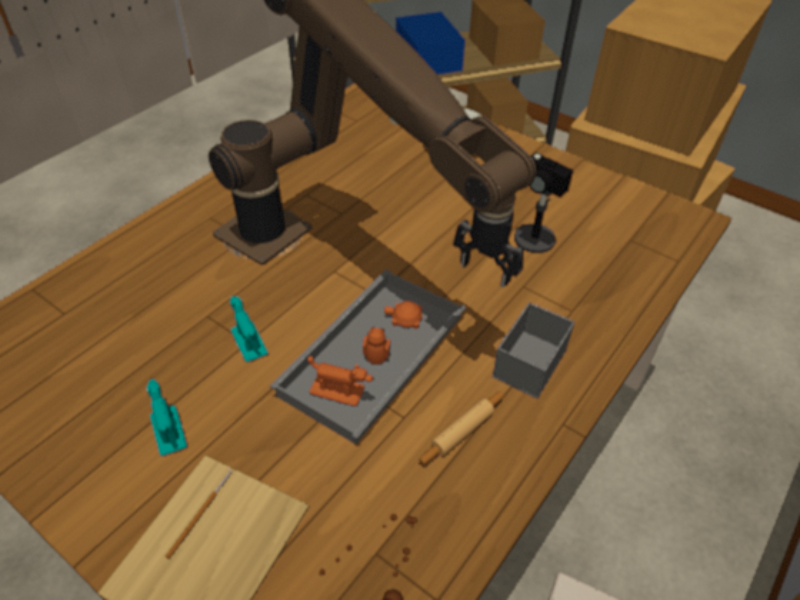

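View pics/side0b.png

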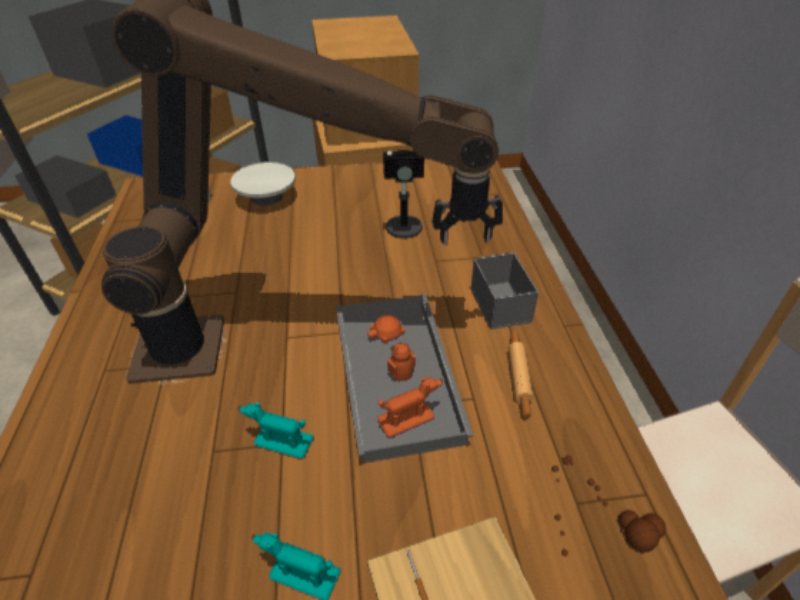

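View pics/wrist0.png

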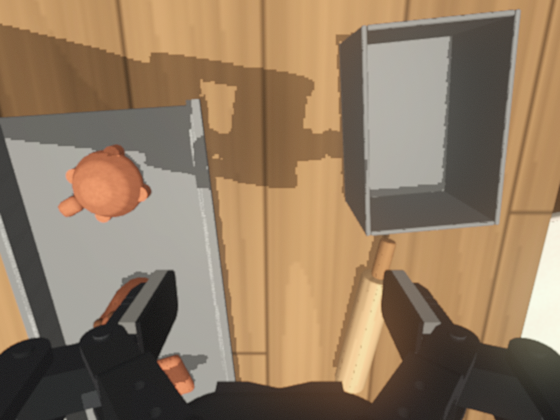

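Candidates (800x600 side picture): the terracotta dog at (408,408); turquoise look-alikes at (280,430) and (297,563); owl (401,361); tortoise (387,328). I choose the terracotta one with four legs and tail up, and check it in close crops together with the camera stand.

```bash
python3 - <<'E'
import cv2,numpy as np
sc=cv2.imread("pics/scene0.png");si=cv2.imread("pics/side0.png")
def cr(a,x,y,w,h): return cv2.resize(a[y:y+h,x:x+w],(400,300),interpolation=cv2.INTER_CUBIC)
m=np.vstack([np.hstack([cr(sc,205,240,72,54),cr(si,255,258,72,54)]),np.hstack([cr(sc,340,100,100,75),cr(si,243,97,96,72)])])
cv2.imwrite("pics/m1.png",m)
E
```

```text
(no output)
```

View pics/m1.png

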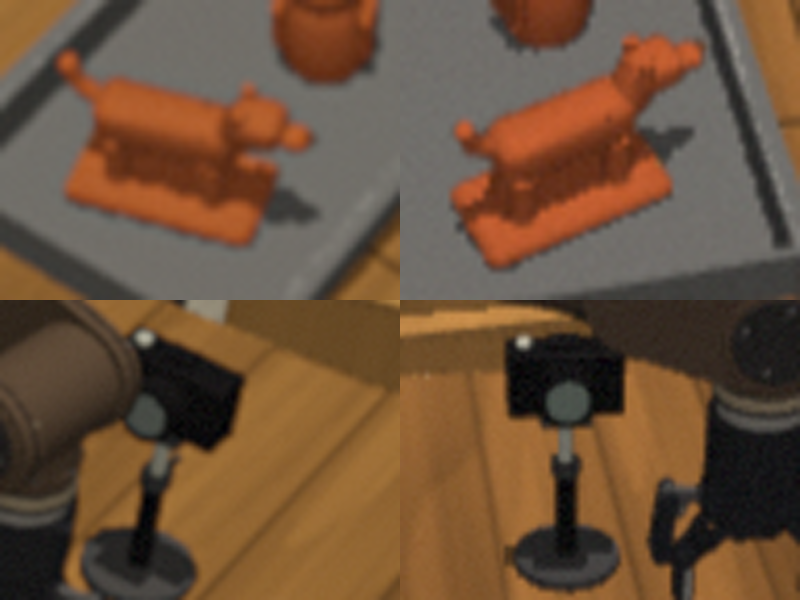

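The crop confirms the terracotta dog: nose at crop (300,138) in scene and (692,53) in side, tail up at (68,62) / (466,130). Lens at (146,417) / (568,402), foot at about (139,568) / (567,557).

```bash
cat > h.py <<'E'
import numpy as np,cv2,json
K={"scene":(474.06087,278.2196,213.08777,[[0.7932,0.4486,-0.4119,1.1254],[0.6089,-0.5735,0.548,-0.8896],[0.0096,-0.6855,-0.728,1.1935]]),
"side":(383.48198,286.50153,218.26866,[[0.9908,-0.092,0.0987,0.4223],[-0.135,-0.6752,0.7252,-0.9553],[-0.0001,-0.7319,-0.6815,0.9456]])}
def ray(n,u,v):
    f,cx,cy,T=K[n];T=np.array(T);d=T[:,:3]@[(u-cx)/f,(v-cy)/f,1];return T[:,3],d/np.linalg.norm(d)
def onz(n,u,v,z):
    o,d=ray(n,u,v);return o+d*(z-o[2])/d[2]
def tri(a,b):
    A=np.zeros((3,3));B=np.zeros(3);R=[ray("scene",*a),ray("side",*b)]
    for o,d in R:
        P=np.eye(3)-np.outer(d,d);A+=P;B+=P@o
    p=np.linalg.solve(A,B);return p,[1e3*np.linalg.norm(np.cross(p-o,d)) for o,d in R]
def proj(n,p):
    f,cx,cy,T=K[n];T=np.array(T);q=T[:,:3].T@(np.array(p)-T[:,3]);return q[:2]/q[2]*f+[cx,cy]
E
python3 - <<'E'
from h import *
np.set_printoptions(precision=4,suppress=True)
S=lambda x,y:(205+x*.18,240+y*.18); D=lambda x,y:(255+(x-400)*.18,258+y*.18)
CS=lambda x,y:(340+x*.25,100+(y-300)*.25); CD=lambda x,y:(243+(x-400)*.24,97+(y-300)*.24)
for k,a,b in [("nose",S(300,138),D(692,53)),("tail",S(68,62),D(466,130)),("lens",CS(146,417),CD(568,402)),("foot",CS(139,565),CD(567,553)),("whitebutton",CS(145,338),CD(523,342))]:
    p,e=tri(a,b);print(k,p,e)
print("foot@14", onz("scene",*CS(139,562),.014),onz("side",*CD(567,553),.014))
# plinth corners scene/side bottom
for n,q in[("scene",S(68,197)),("scene",S(245,245)),("side",D(497,268)),("side",D(668,192)),("side",D(455,205))]:print(n,onz(n,*q,.005))
si=cv2.imread("pics/side0.png")
for n in("scene","side"):
    im=cv2.imread(f"pics/{n}0.png").astype(int);b,g,r=im[...,0],im[...,1],im[...,2]
    m=((r>1.9*g)&(r>60)&(r>2.2*b)).astype(np.uint8)
    N,L,st,c=cv2.connectedComponentsWithStats(m)
    for i in range(1,N):
        if st[i,4]>150:print(n,st[i],c[i])
E
```

```text
nose [ 0.5794 -0.253   0.083 ] [np.float64(0.33832375396159514), np.float64(0.33832375396164244)]
tail [ 0.457  -0.2973  0.0963] [np.float64(0.3225811487614525), np.float64(0.32258114876148014)]
lens [0.5916 0.3773 0.2066] [np.float64(0.7358697176963765), np.float64(0.7358697176964538)]
foot [0.595  0.4216 0.0096] [np.float64(0.5302719588133384), np.float64(0.5302719588133747)]
whitebutton [0.5556 0.4268 0.2448] [np.float64(0.3055814239551202), np.float64(0.3055814239552787)]
foot@14 [0.5952 0.4197 0.014 ] [0.5941 0.4159 0.014 ]
scene [ 0.4656 -0.3178  0.005 ]
scene [ 0.5629 -0.2824  0.005 ]
side [ 0.4681 -0.3183  0.005 ]
side [ 0.5641 -0.2829  0.005 ]
side [ 0.4501 -0.2759  0.005 ]
scene [270 211  25  18 241] [283.5851 220.3154]
scene [255 230  17  24 303] [262.9373 242.6469]
scene [216 249  44  35 625] [237.1456 268.12  ]
side [258 221  25  19 293] [270.1263 229.5324]
side [271 240  19  26 342] [280.7164 253.1901]
side [265 265  44  41 889] [285.054  286.1755]
```

Emit:
send_rows(plan=[[[0.288,0,-0.175],[0,0,0]],[[0.288,0,-0.175],[0,0,0]],[[0.288,0,-0.175],[0,0,0]],[[0.288,0,-0.175],[0,0,0]],[[0.288,0,-0.175],[0,0,0]],[[0.288,0,-0.175],[0,0,0]],[[0.288,0,-0.175],[0,0,0]],[[0.288,0,-0.175],[0,0,0]],[[0,0,0],[0,0,0]]], gripper=0)

```text
time: 1.05
eef_pos: [0.5047, -0.2799, 0.245]
tcp_rot: [-0.499, 0.501, -0.501, 0.498]
contact_force: [1.0, -0.0, -0.2]
opening: 0.995
```

Emit:
send_rows(plan=[[[0,0,0],[0,0.0216,0]],[[0,0,0],[0,0.0216,0]],[[0,0,0],[0,0.0216,0]],[[0,0,0],[0,0.0216,0]],[[0,0,0],[0,0.0216,0]],[[0,0,0],[0,0.0216,0]],[[0,0,0],[0,0.0216,0]],[[0,0,0],[0,0.0216,0]],[[0,0,0],[0,0.0216,0]],[[0,0,0],[0,0,0]],[[0,0,0],[0,0,0]]])

```text
time: 2.15
eef_pos: [0.5072, -0.2759, 0.2451]
tcp_rot: [-0.124, 0.696, -0.696, 0.124]
contact_force: [-0.3, -0.1, -0.1]
opening: 0.995
```

```bash
cat >> h.py <<'E'
from scipy.spatial.transform import Rotation as Ro
def pose():
    from plant import get_state
    s=get_state();return s,np.array(s["eef_pos"]),Ro.from_quat(s["tcp_rot"]).as_matrix()
E
python3 - <<'E'
from h import *
from plant import read_camera
np.set_printoptions(precision=4,suppress=True)
s,p,R=pose();c=read_camera("wrist");print(s["time"],p,R.tolist(),s["qpos"])
M=c["mount"];W=np.eye(4);W[:3,:3]=R;W[:3,3]=p;W=W@M
im=c["img"].copy();a=np.radians(20);h=np.array([np.cos(a),np.sin(a),0]);l=np.array([-h[1],h[0],0])
mid=np.array([.506,-.2765,.065])
def pj(P):
    q=np.linalg.inv(W)@np.r_[P,1];return (q[:2]/q[2]*c["fx"]+[c["cx"],c["cy"]])
for x,y,z in [(0,-.015,.015),(0,.015,.015),(-.03,0,.015),(.03,0,.015),(.082,0,.017),(-.055,-.028,-.046),(.055,-.028,-.046),(-.055,.028,-.046),(.055,.028,-.046)]:
    u=pj(mid+h*x+l*y+[0,0,z]);print((x,y,z),u);cv2.circle(im,tuple(np.int32(u)),3,(255,255,0),1)
cv2.imwrite("pics/w1.png",im);np.save("W.npy",W)
for n in("scene","side"):cv2.imwrite(f"pics/{n}1.png",read_camera(n)["img"])
A=cv2.imread("pics/scene1.png");B=cv2.imread("pics/side1.png")
cr=lambda a,x,y,w,h:cv2.resize(a[y:y+h,x:x+w],(400,600),interpolation=cv2.INTER_CUBIC)
cv2.imwrite("pics/m2.png",np.hstack([cr(A,355,100,56,84),cr(B,256,97,56,84)]))
E
```

```text
2.15 [ 0.5072 -0.2759  0.2451] [[-0.9384186013653314, -0.0002880589709955139, 0.3455002831164753], [-0.34550038394817206, 0.00044856798157515143, -0.938418501244744], [0.00011533950320050113, -0.9999998579043875, -0.0005204690229656667]] [-0.6739  0.0732  1.8215  0.0002  1.2474  0.544 ]
(0, -0.015, 0.015) [297.0792 189.4488]
(0, 0.015, 0.015) [262.1871 189.3194]
(-0.03, 0, 0.015) [279.4926 222.0901]
(0.03, 0, 0.015) [279.7833 154.6428]
(0.082, 0, 0.017) [280.0715  88.9928]
(-0.055, -0.028, -0.046) [305.4896 224.0271]
(0.055, -0.028, -0.046) [308.4765 118.6576]
(-0.055, 0.028, -0.046) [253.245 223.836]
(0.055, 0.028, -0.046) [251.1433 118.4388]
```

View pics/w1.png

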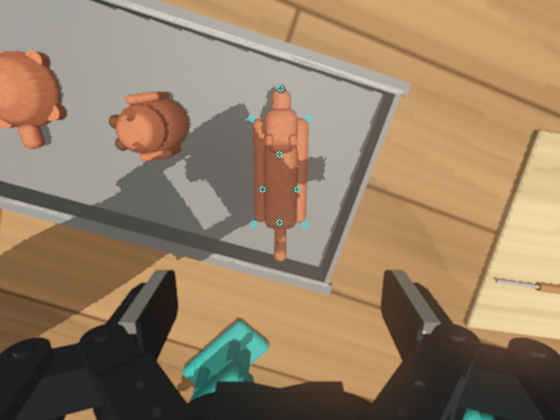

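View pics/m2.png

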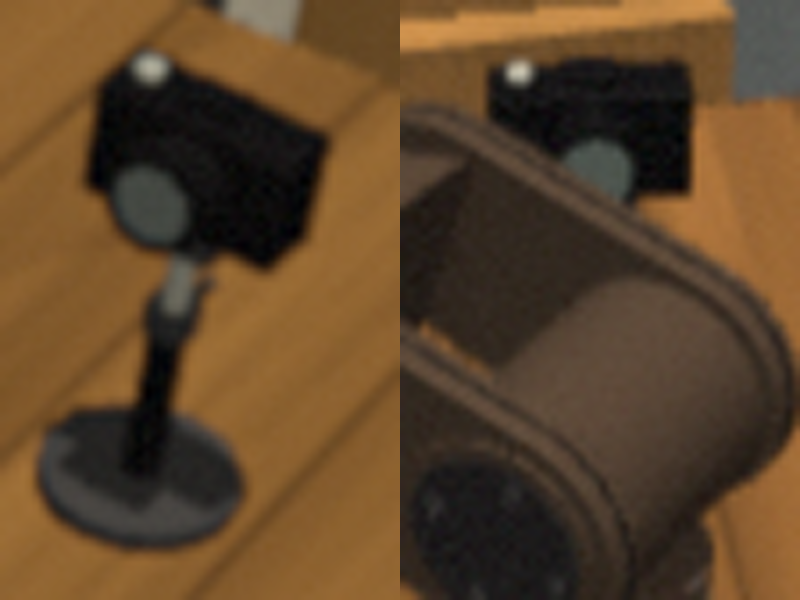

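The wrist view shows the dog straight under the jaws: the trunk runs from x≈262 to 297, with plinth ends at y≈119 and 224, and all the overlay points sit on it. The second crop shows the camera clear of the arm in the scene view: lens (150,205), foot (141,465), and front lower body corners (90,185) and (268,268). I go down, grip, and refine the lens pose.

```bash
python3 - <<'E'
from h import *
np.set_printoptions(precision=4,suppress=True)
A=lambda x,y:(355+x*.14,100+y*.14);B=lambda x,y:(256+(x-400)*.14,97+y*.14)
CD=lambda x,y:(243+(x-400)*.24,97+(y-300)*.24)
for k,a,b in[("lens",A(150,205),B(598,172)),("lens",A(150,205),CD(568,402)),("BL",A(90,185),CD(508,413)),("BR",A(268,268),CD(624,415)),("BR",A(268,268),B(690,192))]:
    print(k,*tri(a,b))
print(onz("scene",*A(141,466),.014),onz("side",*CD(567,553),.014))
E
```

```text
lens [0.5921 0.3709 0.2122] [np.float64(0.22726991340181033), np.float64(0.227269913401587)]
lens [0.5908 0.3741 0.2093] [np.float64(0.1565086118577414), np.float64(0.1565086118577194)]
BL [0.5391 0.416  0.1762] [np.float64(2.1760645365155495), np.float64(2.176064536515639)]
BR [0.6469 0.399  0.1803] [np.float64(2.4668629566151212), np.float64(2.4668629566152616)]
BR [0.6467 0.3989 0.182 ] [np.float64(1.0584925090527826), np.float64(1.0584925090527983)]
[0.5945 0.421  0.014 ] [0.5941 0.4159 0.014 ]
```

Emit:
send_rows(plan=[[[0,0.3,0],[0,0,0]],[[0,0.3,0],[0,0,0]],[[0,0.3,0],[0,0,0]],[[0,0.2,0],[0,0,0]],[[0,0.2,0],[0,0,0]],[[0,0.1,0],[0,0,0]],[[0,0.1,0],[0,0,0]],[[0,0.04,0],[0,0,0]],[[0,0,0],[0,0,0]],[[0,0,0],[0,0,0]]])

```text
time: 3.3
eef_pos: [0.5076, -0.277, 0.0616]
tcp_rot: [0.122, -0.696, 0.697, -0.123]
contact_force: [-0.7, -0.6, -0.7]
opening: 0.997
```

Emit:
send_rows(plan=[[[0,0,0],[0,0,0]],[[0,0,0],[0,0,0]],[[0,0,0],[0,0,0]],[[0,0,0],[0,0,0]],[[0,0,0],[0,0,0]],[[0,0,0],[0,0,0]],[[0,0,0],[0,0,0]],[[0,0,0],[0,0,0]],[[0,0,0],[0,0,0]],[[0,0,0],[0,0,0]]], gripper=1, grip_force=50)

```text
time: 4.3
eef_pos: [0.5073, -0.2768, 0.061]
tcp_rot: [0.123, -0.696, 0.697, -0.123]
contact_force: [0.7, -1.6, 2.8]
opening: 0.344
```

Emit:
send_rows(plan=[[[0,-0.1,0],[0,0,0]],[[0,-0.2,0],[0,0,0]],[[0,-0.25,0],[0,0,0]],[[0,-0.25,0],[0,0,0]],[[0,-0.25,0],[0,0,0]],[[0,-0.15,0],[0,0,0]],[[0,0,0],[0,0,0]],[[0,0,0],[0,0,0]]])

```text
time: 5.1
eef_pos: [0.5063, -0.2757, 0.2035]
tcp_rot: [-0.123, 0.697, -0.696, 0.122]
contact_force: [1.1, -0.4, -2.2]
opening: 0.346
```

```bash
python3 - <<'E'
from h import *
np.set_printoptions(precision=4,suppress=True)
A=lambda x,y:(355+x*.14,100+y*.14);CD=lambda x,y:(243+(x-400)*.24,97+(y-300)*.24)
for z in(.169,):
  for n,l,r in[("scene",A(90,185),A(268,268)),("side",CD(508,413),CD(624,415))]:
    a=onz(n,*l,z);b=onz(n,*r,z);d=b-a;print(n,a,b,np.linalg.norm(d),np.degrees(np.arctan2(d[1],d[0])))
# lens disc / foot ellipse fits by colour
for n,f in(("scene","scene1"),("side","side0")):
    im=cv2.imread(f"pics/{f}.png").astype(int)
    p=proj(n,[.591,.374,.209]);u,v=np.int32(np.round(p));print(n,p,im[v,u])
    d=np.abs(im-im[v,u]).sum(2)<45
    N,L,st,c=cv2.connectedComponentsWithStats(d.astype(np.uint8),connectivity=4);k=L[v,u];print(st[k],c[k])
E
```

```text
scene [0.5367 0.422  0.169 ] [0.6398 0.4171 0.169 ] 0.10325581327189945 -2.6888255521361
side [0.5397 0.4331 0.169 ] [0.6504 0.4142 0.169 ] 0.11233914583941751 -9.734973191712584
scene [376.0028 128.8451] [64 70 67]
[372 124   9  10  71] [375.8451 128.4085]
side [283.3373 121.549 ] [77 85 75]
[279 117   9   9  68] [282.9412 121.1618]
```

Emit:
send_rows(plan=[[[-0.08,0,-0.15],[0,0,0]],[[-0.15,0,-0.28],[0,0,0]],[[-0.17,0,-0.32],[0,0.006,0]],[[-0.17,0,-0.32],[0,0,0]],[[-0.17,0,-0.32],[0,0,0]],[[-0.17,0,-0.32],[0,0,0]],[[-0.17,0,-0.32],[0,0,0]],[[-0.17,0,-0.32],[0,0,0]],[[-0.17,0,-0.32],[0,0,0]],[[-0.17,0,-0.32],[0,0,0]],[[-0.1,0,-0.2],[0,0,0]],[[0,0,0],[0,0,0]]])

```text
time: 6.3
eef_pos: [0.5772, 0.1539, 0.2014]
tcp_rot: [-0.113, 0.699, -0.698, 0.109]
contact_force: [-1.0, -1.4, -1.7]
opening: 0.341
```

Emit:
send_rows(plan=[[[0,0,0],[0,0.013,0]],[[0,0,0],[0,0.013,0]],[[0,0,0],[0,0.013,0]],[[0,0,0],[0,0.013,0]],[[0,0,0],[0,0.0142,0]],[[0,0,0],[0,0,0]],[[0,0,0],[0,0,0]],[[0,0,0],[0,0,0]]])

```text
time: 7.1
eef_pos: [0.5784, 0.1503, 0.2036]
tcp_rot: [-0.036, -0.706, 0.706, 0.037]
contact_force: [0.6, -0.2, -1.8]
opening: 0.345
```

```bash
python3 - <<'E'
from h import *
from plant import read_camera
np.set_printoptions(precision=4,suppress=True)
s,p,R=pose();print(s["time"],p,R.tolist(),s["opening"],s["qpos"])
t=np.array([.570,.1756,.2045]);d=R.T@(t-p);print("tool units to go",d/.12, "yaw of -toolx",np.degrees(np.arctan2(-R[1,0],-R[0,0])))
for n in("scene","side","wrist"):cv2.imwrite(f"pics/{n}2.png",read_camera(n)["img"])
A=cv2.imread("pics/scene2.png");B=cv2.imread("pics/side2.png");C=cv2.imread("pics/wrist2.png")
cr=lambda a,x,y,w,h:cv2.resize(a[y:y+h,x:x+w],(400,300),interpolation=cv2.INTER_CUBIC)
cv2.imwrite("pics/m3.png",np.vstack([np.hstack([cr(A,300,90,120,90),cr(B,230,90,120,90)]),np.hstack([cv2.resize(C,(400,300)),cr(B,200,160,200,150)])]))
E
```

```text
7.1 [0.5784 0.1503 0.2036] [[-0.9946471434766778, -0.0016122479401330797, -0.10331728137279342], [0.10331780742474328, -0.0002462587267487589, -0.9946483650142816], [0.0015781769954889974, -0.9999986700057252, 0.0004115144613164993]] 0.34463341594669694 [ 0.0846  0.1559  1.8093 -0.0001  1.178   1.7589]
tool units to go [ 0.0914 -0.0071 -0.2027] yaw of -toolx -5.930264301097234
```

View pics/m3.png

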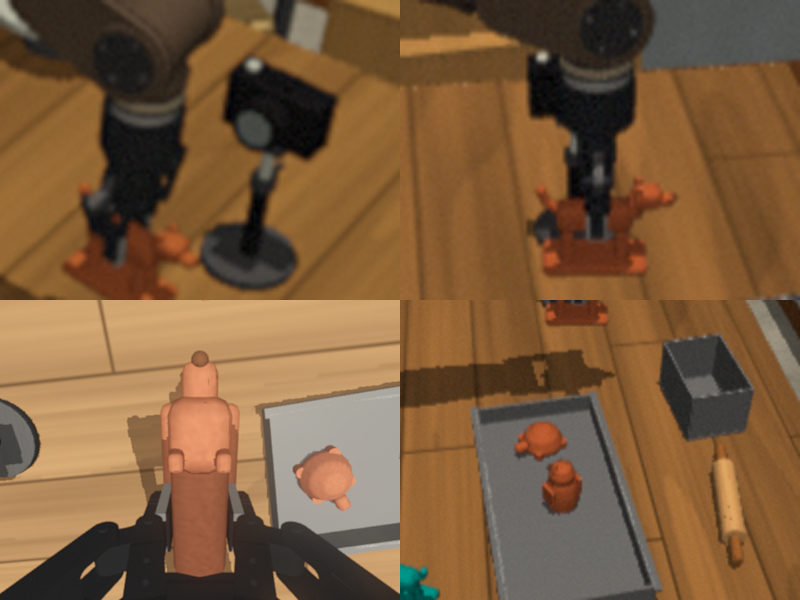

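The dog is held upright, nose to +x, and the bystanders are undisturbed. In the wrist view the stand's foot just shows at the left edge. I raise straight up to see the camera from above with the wrist camera as an independent check of its heading.

Emit:
send_rows(plan=[[[0,-0.15,0],[0,0,0]],[[0,-0.3,0],[0,0,0]],[[0,-0.35,0],[0,0,0]],[[0,-0.35,0],[0,0,0]],[[0,-0.35,0],[0,0,0]],[[0,-0.3,0],[0,0,0]],[[0,-0.2,0],[0,0,0]],[[0,0,0],[0,0,0]],[[0,0,0],[0,0,0]],[[0,0,0],[0,0,0]]])

```text
time: 8.25
eef_pos: [0.5783, 0.1507, 0.4414]
tcp_rot: [-0.035, -0.706, 0.706, 0.038]
contact_force: [0.7, -0.2, -2.4]
opening: 0.345
```

```bash
python3 - <<'E'
from h import *
from plant import read_camera
np.set_printoptions(precision=4,suppress=True)
s,p,R=pose();c=read_camera("wrist");M=c["mount"];W=np.eye(4);W[:3,:3]=R;W[:3,3]=p;W=W@M;np.save("W2.npy",W);print(p)
im=c["img"];cv2.imwrite("pics/w3.png",im)
for P in([.591,.3745,.2095],[.5945,.4185,.014]):
    q=np.linalg.inv(W)@np.r_[P,1];print(q[:2]/q[2]*c["fx"]+[c["cx"],c["cy"]])
cv2.imwrite("pics/w3c.png",cv2.resize(im[0:300,0:200],(400,600),interpolation=cv2.INTER_CUBIC))
E
```

```text
[0.5783 0.1507 0.4414]
[ 65.3061 180.1104]
[108.7781 150.6083]
```

View pics/w3c.png

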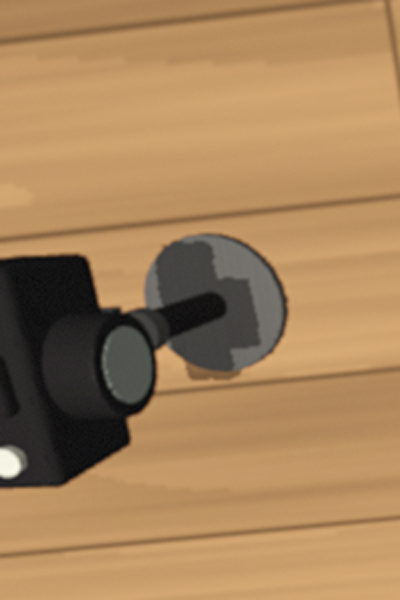

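Lens at native (64,181.5) against a predicted (65.3,180.1); foot (108,151.5) against (108.8,150.6) – good agreement. Now the heading from the body's front edges.

```bash
python3 - <<'E'
from h import *
np.set_printoptions(precision=4,suppress=True)
W=np.load("W2.npy");f,cx,cy=353.067,279.068,204.869
def on(x,y,z):
    d=W[:3,:3]@[(x/2-cx)/f,(y/2-cy)/f,1];o=W[:3,3];return o+d*(z-o[2])/d[2]
for a,b,z in[((82,257),(130,440),.169),((5,262),(65,485),.2515)]:
    p,q=on(*a,z),on(*b,z);d=p-q;print(p,q,np.linalg.norm(d),np.degrees(np.arctan2(d[1],d[0])))
L=on(128,363,.2095);F=on(216,303,.014);d=F-L;print(L,F,d, np.hypot(d[0],d[1]),np.degrees(np.arctan2(-d[0],d[1])))
E
```

```text
[0.6439 0.4103 0.169 ] [0.5353 0.4153 0.169 ] 0.10877887136789517 -2.6430223478008643
[0.6481 0.3897 0.2515] [0.5408 0.3976 0.2515] 0.10757556087073263 -4.21338464665542
[0.5897 0.3763 0.2095] [0.5932 0.4201 0.014 ] [ 0.0036  0.0438 -0.1955] 0.04392350432983448 -4.65878392834874
```

Emit:
send_rows(plan=[[[0,0.15,0],[0,-0.004,0]],[[0,0.3,0],[0,0,0]],[[0,0.35,0],[0,0,0]],[[0,0.35,0],[0,0,0]],[[0,0.35,0],[0,0,0]],[[0,0.3,0],[0,0,0]],[[0,0.17,0],[0,0,0]],[[0.025,0,-0.1],[0,0,0]],[[0.025,0,-0.1],[0,0,0]],[[0,0,0],[0,0,0]],[[0,0,0],[0,0,0]],[[0,0,0],[0,0,0]]])

```text
time: 9.5
eef_pos: [0.5755, 0.1753, 0.2098]
tcp_rot: [0.029, 0.707, -0.706, -0.027]
contact_force: [0.0, -0.1, -2.1]
opening: 0.346
```

```bash
python3 - <<'E'
from h import *
from plant import read_camera
np.set_printoptions(precision=4,suppress=True)
s,p,R=pose();print(s["time"],p,np.abs(s["dq"]).max(),s["opening"])
t=np.array([.5748,.1756,.2045]);print("to go tool units",R.T@(t-p)/.12,"yaw",np.degrees(np.arctan2(-R[1,0],-R[0,0])))
A=read_camera("scene")["img"];B=read_camera("side")["img"];C=read_camera("wrist")["img"]
cr=lambda a,x,y,w,h:cv2.resize(a[y:y+h,x:x+w],(400,300),interpolation=cv2.INTER_CUBIC)
cv2.imwrite("pics/m4.png",np.vstack([np.hstack([cr(A,310,120,72,54),cr(B,250,115,80,60)]),np.hstack([cv2.resize(C,(400,300)),cr(A,180,180,240,180)])]))
h=np.array([.997,-.0785,0]);m=t+[0,0,.005]
for n in("scene","side"):print(n,proj(n,m+.078*h+[0,0,.017]),"tail",proj(n,m-.052*h+[0,0,.031]))
E
```

```text
9.5 [0.5755 0.1753 0.2098] 0.007645276899586249 0.34570023952391477
to go tool units [ 0.0059  0.0443 -0.0017] yaw -4.509077647451714
scene [361.7227 162.8919] tail [329.1282 141.6611]
side [308.5479 144.8549] tail [270.9053 142.4984]
```

View pics/m4.png

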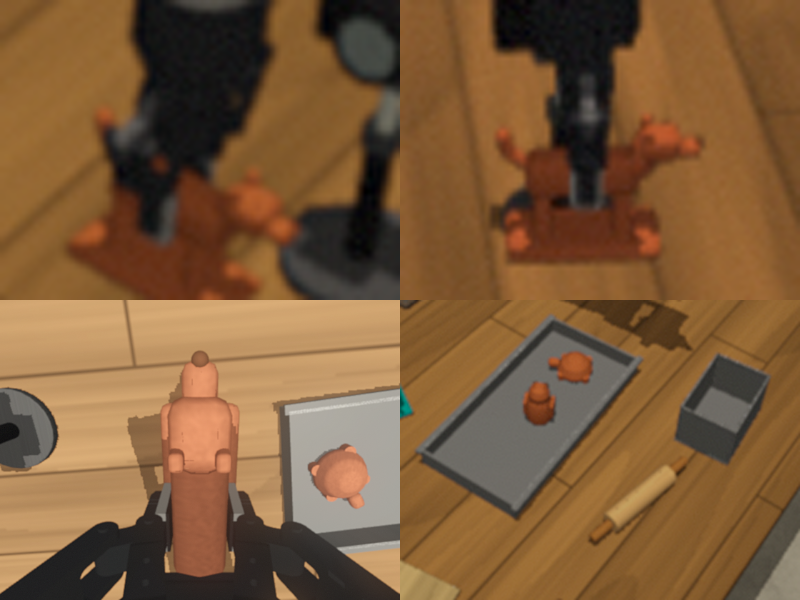

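Nose seen at side pixel (309,144.4) against a predicted (308.5,144.9), and scene (361.3,161.4) against (361.7,162.9): it matches, except about 5 mm high, as the state says. I lower that and settle.

Emit:
send_rows(plan=[[[0.005,0.02,0],[0,0,0]],[[0,0.02,0],[0,0,0]],[[0,0,0],[0,0,0]],[[0,0,0],[0,0,0]],[[0,0,0],[0,0,0]],[[0,0,0],[0,0,0]],[[0,0,0],[0,0,0]],[[0,0,0],[0,0,0]]])

```text
time: 10.45
eef_pos: [0.5742, 0.1752, 0.2034]
tcp_rot: [0.028, 0.707, -0.707, -0.028]
contact_force: [-0.1, 0.8, -1.8]
opening: 0.347
```

```bash
python3 - <<'E'
from h import *
from plant import sign_off
s,p,R=pose();print(s["time"],p,np.abs(s["dq"]).max(),s["opening"],s["contact_force"])
if np.linalg.norm(p-[.5748,.1756,.2045])<.006 and s["opening"]>.3: print(sign_off())
E
```

```text
10.45 [0.57416706 0.17519251 0.20337781] 0.0032975369892209996 0.34651566146623736 [-0.0594196   0.7969562  -1.79577385]
the job is handed in; nothing more can be done
None
```

I gripped the terracotta dog across its trunk at 50 N, lifted it out of the tray, and now hold it in front of the lens. It is upright and side-on, with its nose to the left in the camera's picture. I handed the job in at about 10.5 s; `sign_off` reports no verdict.

- **Position at hand-in:** the gripper was within 2 mm of its target pose, which puts the trunk middle about 20 cm from the glass, on the lens axis and at lens height. The arm was nearly still, and the jaws were open about 29 mm on the 30 mm trunk.
- **Dog in the hand:** the last pictures, taken just before a final 5 mm lowering, showed nose and tail within about 1.5 pixels of where I predicted. The difference was mostly that 5 mm of height.
- **Bystanders:** owl, tortoise, bin and roller stood as before in those pictures, and nothing went near the camera or its stand.
- **Where checks disagreed:** estimates of the camera's heading ranged from about -3° to -10° in the first two views. The view from above gave -2.6° to -4.7°, so I used -4.5°. Lens position estimates differed by about 3 mm sideways, 6 mm along the viewing direction and 6 mm in height. All of this is within the limits.

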